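# Stand the fallen bookend up against the box row

### The job

The red and white wooden bookend has fallen on its back beside the row of storage boxes. Without picking it up, push its raised red foot over until the bookend stands upright on that foot, then push it along the bench until its back is snug and square against the end of the row, near the middle of the end box. Leave the tape roll, the jar and the can where they are.

Things in the scene. Friction and masses are not known exactly. Their poses are not given: they have to be found in the camera images.
- bookend: L-shaped bookend, 0.3 to 0.6 kg, 110 mm wide (own y). Origin: middle of its heel edge, where back face meets underside. Own z runs up the back face: white plate, z 0 to 150, x 0 to 18 mm. Own x runs along the foot: red block, x 18 to 120, z 0 to 30 mm. Lies on its back at the start: z level, roughly towards the row; x straight up, the foot rising 120 mm. Standing: z up, x away from the row.
- foot_end (a point): middle of the foot's end face (bookend x = 120, y = 0, z = 15 mm), up in the air at the start. Pushing high on the foot's inner face, the one that looks to the row, away from the row, turns the bookend about its heel, which may slip a little; past about 46 degrees it falls onto its foot by itself. Its centre of mass is at x = 41, z = 43 mm.
- heel_a (a point): end of the bookend's heel edge at its own y = +55 mm
- heel_b (a point): end of the bookend's heel edge at its own y = -55 mm
- box_row: row of three upright storage boxes (black, grey, black), fixed to the bench, together 212 mm long, 180 mm wide, 165 mm high. The origin is at bench level in the middle of the flat end face that looks to the bookend; x points level out of that face towards the bookend, z up; the boxes lie at x below 0, y from -90 to +90 mm.
- tape_roll: yellow roll of tape lying flat, 90 mm across, 25 mm high, loose; origin at the centre of its underside. To be left alone
- glue_jar: white jar with an orange cap, 56 mm across, 100 mm high, loose; origin at the centre of its underside. To be left alone
- paint_can: can with a blue band, 66 mm across, 90 mm high, loose; origin at the centre of its underside. To be left alone
Mind the look-alikes: they are no part of the job. What is meant by the bookend is not yellow, and is the smaller of those in its own colour.

How it is judged:
By the outcome, as a careful person would: the job done as asked, in the order asked, and still so for the second after the job is handed in, with the robot touching nothing.
It also fails if it takes over 53 s, if anything falls off the work surface, if the arm or the gripper's body presses on something with over 40 N, if the wrist force passes 120 N, or if a joint passes its speed limit or range.

### The arm

A 7-joint arm with a two-finger parallel gripper is mounted at the origin on the work surface. World frame = base frame: x ahead of the robot, y to its left, z up, the work surface at z = 0. Lengths are in mm, angles in rad, forces in N, time in s.
With the tool pointing down it reaches from about 400 to 750 mm from the base axis. Payload 19.5 kg.
Tool frame: the origin (TCP) lies midway between the tips of the shut fingers; the grasp point (between the pads) lies 19 mm behind it; z points along the fingers, y is the line along which they close (so a half turn about z gives the same grasp; the last joint's range is limited). The gripper opens to 85 mm and grips with 20 to 120 N. Pads are 22 mm wide; open, the fingers measure 114 mm over their backs; the gripper's body (76 mm by 85 mm) begins 54 mm behind the grasp point. The pads swing forward as they close: fully open they stand 13 mm farther back than shut.
Start: joints at [-1.183, 0.707, -0.028, 1.485, 0.022, 0.951, -0.075], TCP at [239.581, 522.682, 231.268] pointing down, gripper open.
Joint ranges: [-2.71, 2.71], [-0.32, 2.16], [-1.57, 1.52], [0, 2.45], [-1.46, 4.6], [0, 2.02], [-2.83, 2.83]. Speed limits (rad/s): [1.89, 1.89, 2.57, 2.57, 3.01, 3.01, 3.01].

### API

Orientations are given as a unit quaternion [x, y, z, w].
In Python, from cell import * gives the robot as it stands.
- The arm moves only by the tool apply_moves, never from a script. Its argument "increments" is a list of rows, each a list of 7 numbers: the shift along the tool's x, y, z as a fraction of full scale, then the turn, a rotation vector about the tool's x, y, z as a fraction of full scale, then the closure, from -1 (fully open) to 1 (shut). A call has exactly 10 rows; each row shifts and turns the commanded pose from where the row before left it, along the tool's axes as they then stand; what a row does not reach is not made up. Full scale, the value 1, is 250 mm for a shift and 180 degrees for a turn. A row lasts 1/8 s, in which the tool goes at most 62.5 mm and 10.7 degrees, less where a joint would pass 70% of its speed; a pose out of reach is approached as far as the arm can. A call with a number of a shift or a turn outside -1 to 1 is refused whole. A call with a gripper value outside its range is refused whole. The fingers move at their own pace and stop on an object; "squeeze" is the grip in N (left out, the last holds). Time passes only in rows, so rows that do not move let the fingers close, or fill a call up. It gives the time, the measured TCP pose, the force, the opening and the grip force at its end, in the units of the state.
- observe(): the state, without advancing time (a new reading comes with each control period).
- capture(name): name is "side" or "top" or "wrist"; returns the picture (400x640x3 uint8, blue, green, red); there is no depth.
- camera_params(name): a dict with "K" (3x3 intrinsics, pixels), "world_to_cam" (4x4, takes a point from world to camera coordinates); the wrist camera has in their place "hand_eye" (4x4, takes a point from camera to tool coordinates, whose origin is the TCP and whose axes are the flange's). Camera axes: x right, y down, z forward; pixel columns grow to the right and rows downward; lengths in mm; the calibration is good to about 2 mm. The wrist camera is an equidistant fisheye: a pixel r from the principal point sees the ray r / f radians off the axis. A picture is of the moment at which its call begins: read the wrist's pose just before it. camera_params takes no time and is no camera call.
- close_job(): hands the job in; it is judged then, once.
The state is a dict: "clock": time; "joint_pos": joint angles; "joint_vel": joint speeds; "joint_efforts": joint torques, N m; "position": TCP position; "orientation": TCP orientation; "wrist_force": force on the tool from outside, world axes, zero at the start; "wrist_torque": the same for the moment, N m; "gripper_width": finger opening in mm; "grip_force": force on a finger pad.
Only numpy, scipy, OpenCV 4.12 (cv2) and the standard library are available. Lean on these libraries where they do the work, as an engineer would, in place of code of your own. Each camera call takes 0.05 s, during which the arm holds its last target. There are 200 camera calls.

## Working session

There is one attempt and no reset: what is moved stays moved. The work goes in short steps, Python scripts to look and compute and a tool call to move; the robot and the scene stay as the last step left them, time stands still between calls to the robot, and variables do not carry over. Pictures are saved under pics/ and viewed, at most 10 in all, crops included, and the job is handed in when it is done.

Besides the shell and the picture viewer there is one more tool, called after "Request:" in YAML: its name, and indented under it one key for each argument. apply_moves: Moves the arm, as the interface text tells. Its arguments: {"type":"object","properties":{"increments":{"type":"array"},"squeeze":{"type":"number"}},"required":["increments"]}

```bash
ls; mkdir -p pics; python3 - <<'E'
from cell import *
import cv2,numpy as np
print(observe())
for n in("side","top","wrist"):
    im=capture(n); cv2.imwrite(f"pics/{n}0.png",im); p=camera_params(n); print(n,{k:np.round(v,4).tolist() for k,v in p.items()} )
E
```

```text
pics
{'clock': 0.0, 'joint_pos': array([-1.18272689,  0.70712704, -0.02760634,  1.48497311,  0.02197861,
        0.95089775, -0.07551149]), 'joint_vel': array([ 3.83509527e-04, -1.12298351e-03, -1.26025539e-03,  2.74872357e-03,
       -2.19936676e-04, -1.09172934e-03, -9.41364195e-05]), 'joint_efforts': array([-7.10653985e-04, -8.83216524e+01,  1.23461556e+00, -2.36169380e+01,
        1.69410155e-02,  6.43485168e-03,  9.47253966e-06]), 'position': array([239.47422843, 522.47834458, 230.81984412]), 'orientation': array([ 2.13250586e-01,  9.76997381e-01, -5.41575904e-04, -1.05550343e-04]), 'wrist_force': array([ 0.17354673, -0.47177781, -0.35572355]), 'wrist_torque': array([-0.04672323,  0.00234292,  0.03444552]), 'grip_force': 0.0, 'gripper_width': 85.48325388911456}
side {'K': [[445.6845, 0.0, 322.4239], [0.0, 445.6845, 193.461], [0.0, 0.0, 1.0]], 'world_to_cam': [[0.7686, -0.6395, 0.0167, -390.6881], [-0.4752, -0.5881, -0.6545, 338.0632], [0.4284, 0.4951, -0.7559, 946.3101], [0.0, 0.0, 0.0, 1.0]]}
top {'K': [[442.9704, 0.0, 321.409], [0.0, 442.9704, 203.6683], [0.0, 0.0, 1.0]], 'world_to_cam': [[0.02, -0.9997, -0.0106, 61.1664], [-0.9842, -0.0178, -0.176, 536.1118], [0.1758, 0.014, -0.9843, 1024.9922], [0.0, 0.0, 0.0, 1.0]]}
wrist {'K': [[309.7069, 0.0, 321.4706], [0.0, 309.7069, 200.8863], [0.0, 0.0, 1.0]], 'hand_eye': [[-0.0015, -0.9453, -0.3263, 84.7605], [1.0, -0.0011, -0.0014, 0.8021], [0.0009, -0.3263, 0.9453, -142.0362], [0.0, 0.0, 0.0, 1.0]]}
```

View pics/top0.png

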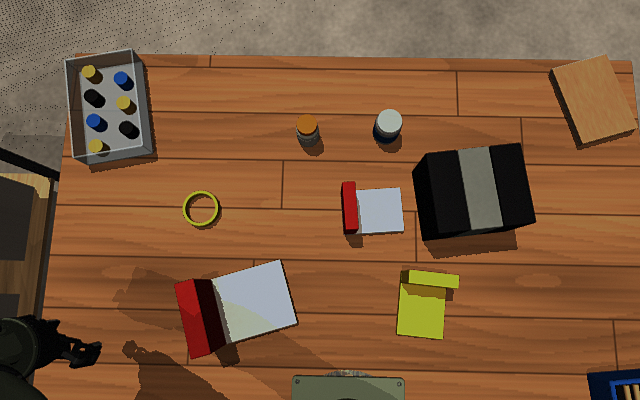

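View pics/side0.png

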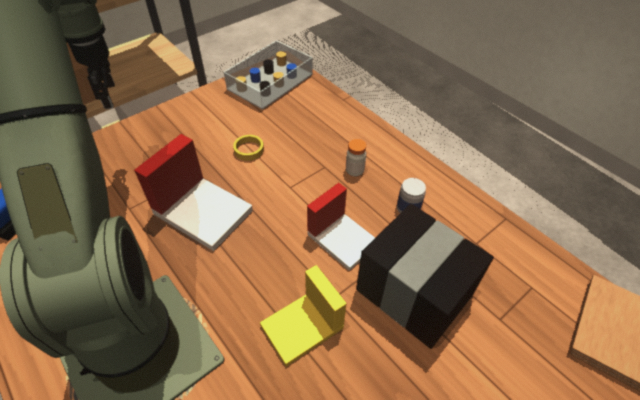

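Look-alikes: large red/white bookend (top 237,308), yellow bookend (top 428,305), small red/white (top 372,208). I choose the small red/white one, next to the black/grey/black row (top 475,190). Tape is at (201,208), jar at (307,130), can at (388,125). I'll check the choice in a close crop.

```bash
python3 - <<'E'
import cv2,numpy as np
t=cv2.imread("pics/top0.png")[140:245,335:540]; s=cv2.imread("pics/side0.png")[180:350,300:500]
t=cv2.resize(t,None,fx=3.8,fy=3.8,interpolation=cv2.INTER_CUBIC)
cv2.imwrite("pics/crop_t.png",t)
cv2.imwrite("pics/crop_s.png",cv2.resize(s,None,fx=3.5,fy=3.5,interpolation=cv2.INTER_CUBIC))
E
```

```text
(no output)
```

View pics/crop_t.png

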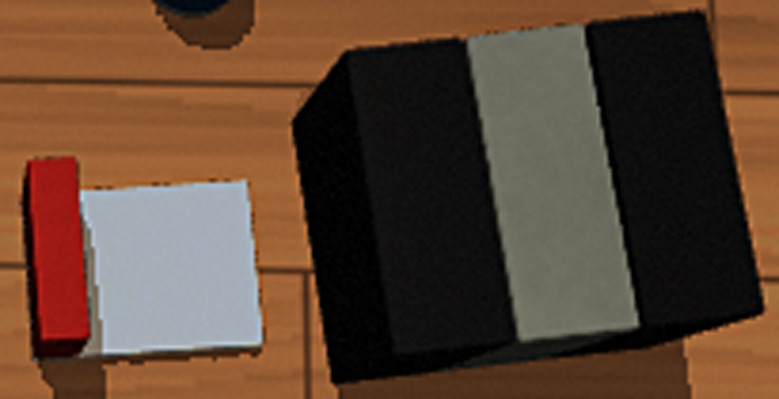

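View pics/crop_s.png

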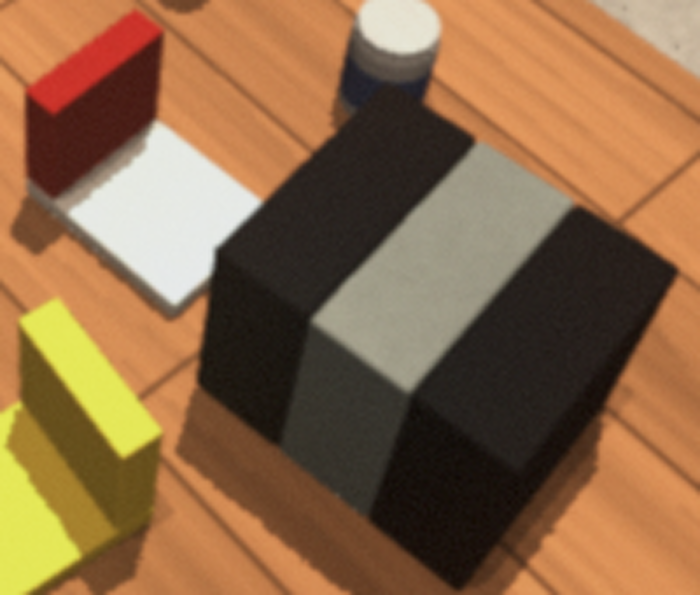

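```bash
cat > h.py <<'E'
from cell import *
import cv2,numpy as np
from scipy.optimize import least_squares
from scipy.spatial.transform import Rotation as R
P={n:camera_params(n) for n in("side","top")}
def proj(n,X):
    T=P[n]["world_to_cam"];c=np.atleast_2d(X)@T[:3,:3].T+T[:3,3];q=c@P[n]["K"].T;return q[:,:2]/q[:,2:]
def ray(n,uv,z):
    T=P[n]["world_to_cam"];d=T[:3,:3].T@np.linalg.inv(P[n]["K"])@[*uv,1];o=-T[:3,:3].T@T[:3,3];return o+d*(z-o[2])/d[2]
def fit(obs,toW,x0):
    "obs: {cam:(pixels, body points)}; toW(params,pts)"
    f=lambda p:np.concatenate([(proj(n,toW(p,np.array(b,float)))-u).ravel() for n,(u,b) in obs.items()])
    r=least_squares(f,x0,x_scale=[100,100,1,100][:len(x0)],loss="soft_l1");return r.x,np.abs(f(r.x)).reshape(-1,2).max(1).round(1)
def crop(u,s,o): return (np.array(u,float)+.5)/s-.5+np.array(o)
E
python3 - <<'E'
from h import *
# lying: own (x up, z horiz). params: heel X,Y, yaw of own z, height
def lie(p,b):
    z=np.array([np.cos(p[2]),np.sin(p[2]),0]);x=np.array([0,0,1.]);y=np.cross(z,x)
    return np.array([p[0],p[1],p[3]])+b@np.array([x,y,z])
def stand(p,b):
    x=np.array([np.cos(p[2]),np.sin(p[2]),0]);z=np.array([0,0,1.]);y=np.cross(z,x)
    return np.array([p[0],p[1],p[3]])+b@np.array([x,y,z])
ct=lambda u:crop(u,3.8,(335,140)); cs=lambda u:crop(u,3.5,(300,180))
F=[(120,-55,0),(120,-55,30),(120,55,30),(120,55,0)]
o={"top":(ct([(28,160),(76,156),(90,338),(40,343),(247,181),(262,346)]),F+[(18,-55,150),(18,55,150)]),
"side":(cs([(137,12),(162,32),(53,112),(27,92),(175,304),(175,316)]),F+[(18,55,150),(0,55,150)])}
p,e=fit(o,lie,[430,0,-1.57,0]);print("bookend",p,e);print(lie(p,np.array([(120,0,15),(0,55,0),(0,-55,0),(0,0,150),(120,55,30),(120,-55,30)],float)).round(1))
o={"top":(ct([(350,52),(393,352),(293,122),(332,383),(706,12),(763,315)]),[(0,-90,165),(0,90,165),(0,-90,0),(0,90,0),(-212,-90,165),(-212,90,165)]),
"side":(cs([(218,250),(390,86),(676,270),(520,470),(200,383),(460,588)]),[(0,90,165),(0,-90,165),(-212,-90,165),(-212,90,165),(0,90,0),(-212,90,0)])}
p,e=fit(o,stand,[430,-150,1.57,0]);print("row",p,e);print(stand(p,np.array([(0,90,0),(0,-90,0)],float)).round(1))
for nm,n,uv,h in(("tape","top",(201,208),25),("jar","top",(307,121),100),("can","top",(389,118),90),("jar","side",(356,146),100),("can","side",(412,187),90)):print(nm,n,ray(n,uv,h).round())
for uv in((177,285),(194,357),(229,340),(297,324)):print("big",ray("top",uv,120).round())
for uv in((409,271),(459,280)):print("yel",ray("top",uv,110).round())
s=observe();print(R.from_quat(s["orientation"]).as_matrix().round(3))
E
```

```text
bookend [520.36337163  20.44525672  -1.48157933  -0.68219053] [0.6 0.5 0.5 0.9 1.1 1.  1.5 0.1 1.3 2.  0.9 1.4]
[[ 521.7    5.5  119.3]
 [ 465.6   15.5   -0.7]
 [ 575.1   25.3   -0.7]
 [ 533.7 -129.    -0.7]
 [ 468.3  -14.3  119.3]
 [ 577.8   -4.5  119.3]]
row [ 546.22258608 -168.6502643     1.70414437   -2.37562081] [2.  0.4 1.6 0.7 2.2 1.6 1.7 1.2 1.3 2.4 2.2 2.7]
[[ 457.  -180.6   -2.4]
 [ 635.4 -156.7   -2.4]]
tape top [523. 370.  25.]
jar top [725. 109. 100.]
can top [739. -88.  90.]
jar side [716. 108. 100.]
can side [733. -89.  90.]
big [335. 383. 120.]
big [185. 335. 120.]
big [222. 262. 120.]
big [258. 118. 120.]
yel [ 376. -127.  110.]
yel [ 358. -236.  110.]
[[-0.909  0.417 -0.   ]
 [ 0.417  0.909 -0.001]
 [-0.    -0.001 -1.   ]]
```

The crop confirms the small red/white bookend, lying on its back with the foot raised at top crop (60,250) and the plate end facing the row. First I turn the tool square to it, then travel.

Request:
apply_moves:
  increments:
    - [0,0,-0.01,0,0,0.033,0.1]
    - [0,0,-0.01,0,0,0.033,0.1]
    - [0,0,-0.01,0,0,0.033,0.1]
    - [0,0,-0.01,0,0,0.033,0.1]
    - [0,0,-0.01,0,0,0.033,0.1]
    - [0,0,0,0,0,0.033,0.1]
    - [0,0,0,0,0,0.033,0.1]
    - [0,0,0,0,0,0.033,0.1]
    - [0,0,0,0,0,0.033,0.1]
    - [0,0,0,0,0,0.033,0.1]

```text
clock: 1.4
position: [239.5, 522.6, 243.6]
orientation: [0.671, 0.742, -0.0, 0.0]
wrist_force: [-1.2, 0.2, 0.3]
gripper_width: 38.6
grip_force: 0.0
```

Request:
apply_moves:
  increments:
    - [-0.119,0.046,0,0,0,0,0.1]
    - [-0.119,0.046,0,0,0,0,0.1]
    - [-0.119,0.046,0,0,0,0,0.1]
    - [-0.119,0.046,0,0,0,0,0.1]
    - [-0.119,0.046,0,0,0,0,0.1]
    - [-0.119,0.046,0,0,0,0,0.1]
    - [-0.119,0.046,0,0,0,0,0.1]
    - [-0.119,0.046,0,0,0,0,0.1]
    - [-0.119,0.046,0,0,0,0,0.1]
    - [-0.119,0.046,0,0,0,0,0.1]

```text
clock: 2.65
position: [385.2, 237.8, 243.7]
orientation: [0.669, 0.743, -0.0, -0.0]
wrist_force: [0.6, 0.5, 0.5]
gripper_width: 38.4
grip_force: 0.0
```

Request:
apply_moves:
  increments:
    - [-0.119,0.046,0,0,0,0,0.1]
    - [-0.119,0.046,0,0,0,0,0.1]
    - [-0.119,0.046,0,0,0,0,0.1]
    - [-0.119,0.046,0,0,0,0,0.1]
    - [-0.119,0.046,0,0,0,0,0.1]
    - [-0.119,0.046,0,0,0,0,0.1]
    - [-0.119,0.046,0,0,0,0,0.1]
    - [-0.119,0.046,0,0,0,0,0.1]
    - [-0.119,0.046,0,0,0,0,0.1]
    - [-0.119,0.046,0,0,0,0,0.1]

```text
clock: 3.9
position: [530.6, -46.1, 243.7]
orientation: [0.669, 0.743, -0.0, -0.0]
wrist_force: [-0.3, 0.4, 1.1]
gripper_width: 38.5
grip_force: 0.0
```

Request:
apply_moves:
  increments:
    - [0,-0.003,0.058,0,0,0,0.1]
    - [0,-0.003,0.058,0,0,0,0.1]
    - [0,-0.003,0.058,0,0,0,0.1]
    - [0,-0.003,0.058,0,0,0,0.1]
    - [0,-0.003,0.058,0,0,0,0.1]
    - [0,-0.003,0.058,0,0,0,0.1]
    - [0,-0.003,0.058,0,0,0,0.1]
    - [0,-0.003,0.058,0,0,0,0.1]
    - [0,-0.003,0.058,0,0,0,0.1]
    - [0,-0.003,0.058,0,0,0,0.1]

```text
clock: 5.15
position: [522.7, -46.0, 98.1]
orientation: [0.669, 0.743, -0.0, -0.0]
wrist_force: [0.8, -0.4, 0.0]
gripper_width: 38.2
grip_force: 0.0
```

```bash
python3 - <<'E'
from h import *
a=capture("top")[120:260,320:480];b=capture("side")[150:290,280:440]
cv2.imwrite("pics/d1.png",cv2.resize(np.hstack([a,b]),None,fx=2.5,fy=2.5))
E
```

```text
(no output)
```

View pics/d1.png

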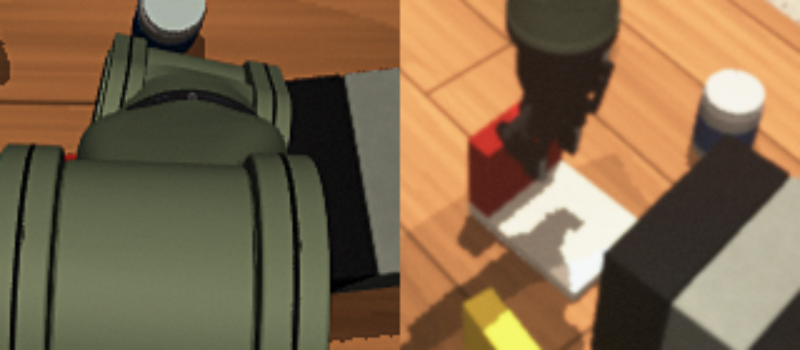

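The fingers (crop 540,170) stand just short of the foot's inner face (520,150), above the plate. Now I push slowly.

Request:
apply_moves:
  increments:
    - [0.032,0,0,0,0,0,0.1]
    - [0.032,0,0,0,0,0,0.1]
    - [0.032,0,0,0,0,0,0.1]
    - [0.032,0,0,0,0,0,0.1]
    - [0.032,0,0,0,0,0,0.1]
    - [0.032,0,0,0,0,0,0.1]
    - [0.032,0,0,0,0,0,0.1]
    - [0.032,0,0,0,0,0,0.1]
    - [0.032,0,0,0,0,0,0.1]
    - [0.032,0,0,0,0,0,0.1]

```text
clock: 6.5
position: [514.3, 34.2, 98.7]
orientation: [0.669, 0.743, -0.0, -0.0]
wrist_force: [0.4, -1.0, 0.6]
gripper_width: 38.7
grip_force: 0.3
```

```bash
python3 - <<'E'
from h import *
b=capture("side")[100:290,200:440]
cv2.imwrite("pics/d2.png",cv2.resize(b,None,fx=2.5,fy=2.5))
E
```

```text
(no output)
```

View pics/d2.png

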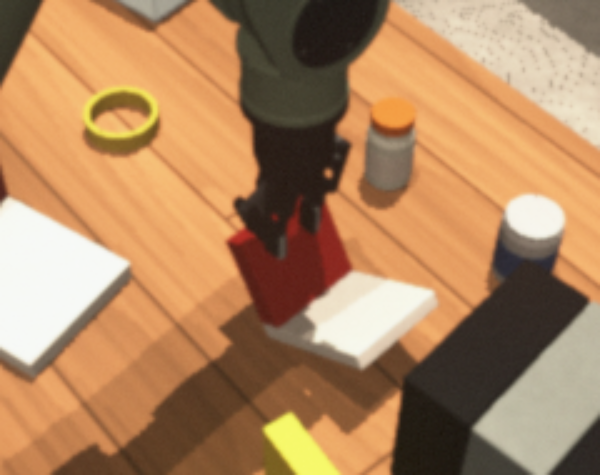

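The bookend is tilting about its heel at roughly 35°, with the fingers on the inner face (crop 280,245). I continue, lowering a little.

Request:
apply_moves:
  increments:
    - [0.028,0,0.005,0,0,0,0.1]
    - [0.028,0,0.005,0,0,0,0.1]
    - [0.028,0,0.005,0,0,0,0.1]
    - [0.028,0,0.005,0,0,0,0.1]
    - [0.028,0,0.005,0,0,0,0.1]
    - [0.028,0,0.005,0,0,0,0.1]
    - [0.028,0,0,0,0,0,0.1]
    - [0.028,0,0,0,0,0,0.1]
    - [0,0,0,0,0,0,0.1]
    - [0,0,0,0,0,0,0.1]

```text
clock: 7.8
position: [508.7, 89.1, 91.3]
orientation: [0.669, 0.743, -0.0, 0.0]
wrist_force: [-0.1, -0.4, -0.6]
gripper_width: 38.5
grip_force: 0.0
```

```bash
python3 - <<'E'
from h import *
b=capture("side")[100:290,200:440]
cv2.imwrite("pics/d3.png",cv2.resize(b,None,fx=2.5,fy=2.5))
E
```

```text
(no output)
```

View pics/d3.png

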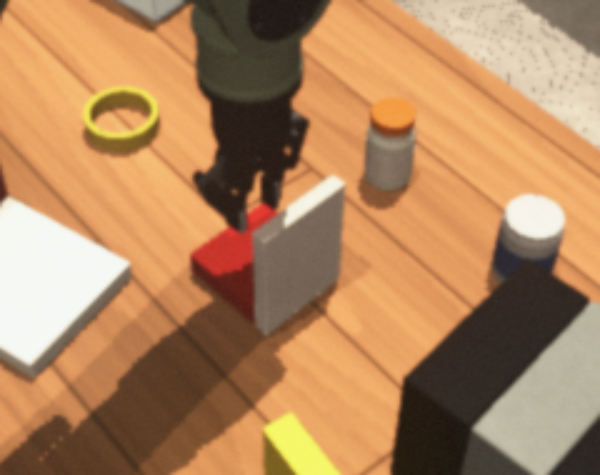

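The bookend stands on its foot; heel corners are at crop (265,332) and (339,264).

Request:
apply_moves:
  increments:
    - [0.044,0,0,0,0,0,0.1]
    - [0.044,0,0,0,0,0,0.1]
    - [0.044,0,0,0,0,0,0.1]
    - [0.044,0,0,0,0,0,0.1]
    - [0.044,0,0,0,0,0,0.1]
    - [0.044,0,0,0,0,0,0.1]
    - [0.044,0,0,0,0,0,0.1]
    - [0.044,0,0,0,0,0,0.1]
    - [0.044,0,0,0,0,0,0.1]
    - [0.044,0,0,0,0,0,0.1]

```text
clock: 9.1
position: [497.1, 199.5, 91.3]
orientation: [0.669, 0.743, -0.0, 0.0]
wrist_force: [-0.3, -0.3, 1.1]
gripper_width: 38.4
grip_force: 0.0
```

```bash
python3 - <<'E'
from h import *
for c in((265,332),(339,264)):print(ray("side",crop(c,2.5,(200,100)),0).round(1))
a=capture("top")[130:260,240:440];b=capture("side")[100:290,200:440]
cv2.imwrite("pics/d4.png",np.vstack([cv2.resize(a,None,fx=3.5,fy=2.3*0+2.3),np.zeros((1,700,3),np.uint8)]) if 0 else cv2.resize(a,None,fx=4,fy=4))
cv2.imwrite("pics/d4s.png",b)
E
```

```text
[470.3  22.3   0. ]
[590.  43.   0.]
```

View pics/d4.png

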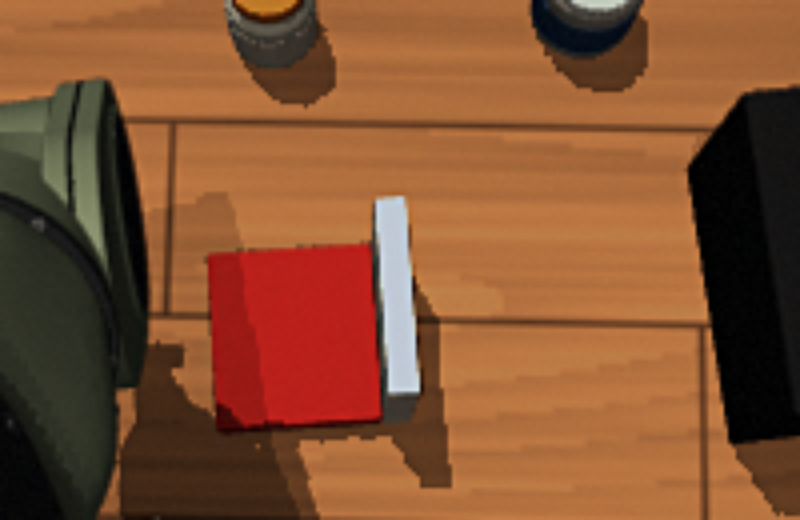

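```bash
cat >> h.py <<'E'
def stand(p,b):
    x=np.array([np.cos(p[2]),np.sin(p[2]),0]);z=np.array([0,0,1.]);y=np.cross(z,x)
    return np.array([p[0],p[1],0])+b@np.array([x,y,z])
E
python3 - <<'E'
from h import *
o={"top":(crop([(208,254),(218,430),(372,243),(381,418),(405,196),(420,392)],4,(240,130)),[(120,-55,30),(120,55,30),(18,-55,30),(18,55,30),(0,-55,150),(0,55,150)]),
"side":(crop([(265,332),(339,264)],2.5,(200,100)),[(0,55,0),(0,-55,0)])}
p,e=fit(o,stand,[520,20,1.6]);print(p,np.degrees(p[2]),e)
row=np.array([546.2,-168.65]);a=1.704;n=np.array([np.cos(a),np.sin(a)]);t=np.array([-n[1],n[0]])
d=p[:2]-row;print("gap",d@n,"lateral",d@t,stand(p,np.array([[120,0,0.]])))
s=observe();q=R.from_quat(s["orientation"]).as_matrix();print(q[:2,0],q[:2,1])
# row face line at bench from top-view corners in d4: (688,170) and (732,443)
for c in((688,170),(732,443)):print(ray("top",crop(c,4,(240,130)),0))
E
```

```text
[519.98649036  22.91444061   1.66044511] 95.13649704140921 [0.6 0.5 0.5 0.6 0.5 0.3 2.  6.1]
gap 193.34888627784778 lateral 0.5396024314565478 [[509.24304029 142.4325492    0.        ]]
[-0.10556081  0.99441276] [0.99441284 0.10556087]
[ 629.5494023  -157.15187136    0.        ]
[ 455.16632151 -181.70210906    0.        ]
```

Request:
apply_moves:
  increments:
    - [0,0,0.031,0,0,-0.001,-0.3]
    - [0,0,0.031,0,0,-0.001,-0.3]
    - [0,0,0.031,0,0,-0.001,-0.3]
    - [0,0,0.031,0,0,-0.001,-0.3]
    - [0,0,0.031,0,0,-0.001,-0.3]
    - [0,0,0.031,0,0,-0.001,-0.3]
    - [0,0,0.031,0,0,-0.001,-0.3]
    - [0,0,0.031,0,0,-0.001,-0.3]
    - [0,0,0.031,0,0,-0.001,-0.3]
    - [0,0,0.031,0,0,0,-0.3]

```text
clock: 10.45
position: [497.2, 198.7, 13.3]
orientation: [0.659, 0.752, -0.0, -0.0]
wrist_force: [-0.0, 0.1, 0.0]
gripper_width: 55.5
grip_force: 0.0
```

Request:
apply_moves:
  increments:
    - [-0.048,0,0,0,0,0,-0.3]
    - [-0.048,0,0,0,0,0,-0.3]
    - [-0.048,0,0,0,0,0,-0.3]
    - [-0.048,0,0,0,0,0,-0.3]
    - [-0.048,0,0,0,0,0,-0.3]
    - [-0.048,0,0,0,0,0,-0.3]
    - [-0.048,0,0,0,0,0,-0.3]
    - [-0.048,0,0,0,0,0,-0.3]
    - [-0.048,0,0,0,0,0,-0.3]
    - [-0.048,0,0,0,0,0,-0.3]

```text
clock: 11.7
position: [513.1, 79.3, 13.9]
orientation: [0.659, 0.753, 0.0, -0.0]
wrist_force: [-0.5, 5.3, 3.5]
gripper_width: 55.5
grip_force: 2.7
```

Request:
apply_moves:
  increments:
    - [-0.036,0,0,0,0,0,-0.3]
    - [-0.036,0,0,0,0,0,-0.3]
    - [-0.036,0,0,0,0,0,-0.3]
    - [-0.036,0,0,0,0,0,-0.3]
    - [-0.036,0,0,0,0,0,-0.3]
    - [-0.036,0,0,0,0,0,-0.3]
    - [-0.036,0,0,0,0,0,-0.3]
    - [-0.036,0,0,0,0,0,-0.3]
    - [-0.024,0,0,0,0,0,-0.3]
    - [-0.012,0,0,0,0,0,-0.3]

```text
clock: 12.95
position: [523.7, -0.8, 13.8]
orientation: [0.659, 0.752, -0.0, -0.0]
wrist_force: [-0.4, 5.7, 4.6]
gripper_width: 55.2
grip_force: 3.0
```

Request:
apply_moves:
  increments:
    - [-0.011,0,0,0,0,0,-0.3]
    - [-0.011,0,0,0,0,0,-0.3]
    - [-0.011,0,0,0,0,0,-0.3]
    - [-0.011,0,0,0,0,0,-0.3]
    - [-0.011,0,0,0,0,0,-0.3]
    - [-0.011,0,0,0,0,0,-0.3]
    - [-0.011,0,0,0,0,0,-0.3]
    - [-0.011,0,0,0,0,0,-0.3]
    - [-0.011,0,0,0,0,0,-0.3]
    - [-0.011,0,0,0,0,0,-0.3]

```text
clock: 14.2
position: [527.3, -27.6, 13.8]
orientation: [0.659, 0.753, 0.0, -0.0]
wrist_force: [-1.1, 6.0, 4.9]
gripper_width: 55.7
grip_force: 3.1
```

```bash
python3 - <<'E'
from h import *
a=capture("top")[130:260,340:540];b=capture("side")[160:330,270:470]
cv2.imwrite("pics/d5.png",np.hstack([cv2.resize(a,(400,260)),cv2.resize(b,(400,340))[:260]]) if 0 else cv2.resize(b,None,fx=3.5,fy=3.5))
cv2.imwrite("pics/d5t.png",a);print(observe()["wrist_force"])
E
```

```text
[0.85400598 2.45779184 1.60982252]
```

View pics/d5.png

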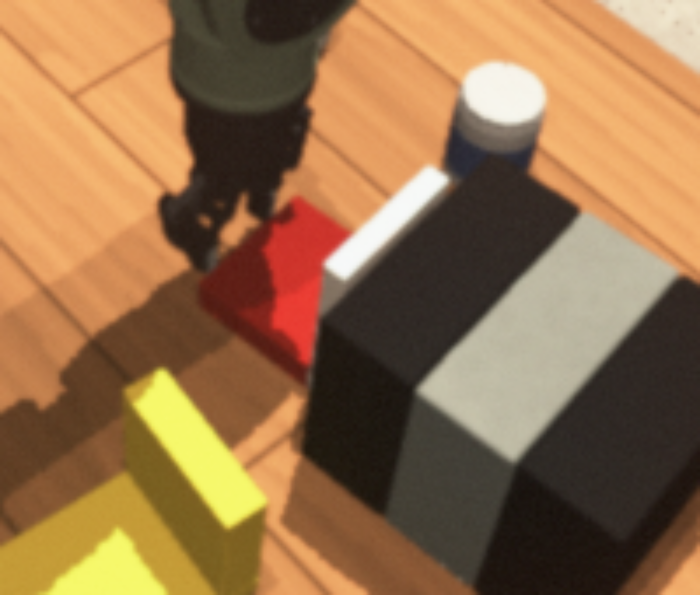

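Request:
apply_moves:
  increments:
    - [-0.004,0,0,0,0,0,-0.3]
    - [-0.004,0,0,0,0,0,-0.3]
    - [-0.004,0,0,0,0,0,-0.3]
    - [-0.004,0,0,0,0,0,-0.3]
    - [-0.004,0,0,0,0,0,-0.3]
    - [-0.004,0,0,0,0,0,-0.3]
    - [-0.004,0,0,0,0,0,-0.3]
    - [-0.004,0,0,0,0,0,-0.3]
    - [0,0,0,0,0,0,-0.3]
    - [0,0,0,0,0,0,-0.3]

```text
clock: 15.55
position: [528.3, -35.7, 13.8]
orientation: [0.659, 0.752, -0.0, -0.0]
wrist_force: [-1.8, 3.6, 3.1]
gripper_width: 55.8
grip_force: 2.1
```

Request:
apply_moves:
  increments:
    - [-0.004,0,0,0,0,0,-0.3]
    - [-0.004,0,0,0,0,0,-0.3]
    - [-0.004,0,0,0,0,0,-0.3]
    - [0,0,0,0,0,0,-0.3]
    - [0,0,0,0,0,0,-0.3]
    - [0,0,0,0,0,0,-0.3]
    - [0,0,0,0,0,0,-0.3]
    - [0,0,0,0,0,0,-0.3]
    - [0,0,0,0,0,0,-0.3]
    - [0,0,0,0,0,0,-0.3]

```text
clock: 16.8
position: [528.8, -38.7, 13.8]
orientation: [0.659, 0.752, -0.0, 0.0]
wrist_force: [-0.6, 4.6, 2.3]
gripper_width: 55.5
grip_force: 1.8
```

Not in firm contact yet; I go on in 1 mm steps.

Request:
apply_moves:
  increments:
    - [-0.004,0,0,0,0,0,-0.3]
    - [0,0,0,0,0,0,-0.3]
    - [-0.004,0,0,0,0,0,-0.3]
    - [0,0,0,0,0,0,-0.3]
    - [-0.004,0,0,0,0,0,-0.3]
    - [0,0,0,0,0,0,-0.3]
    - [0,0,0,0,0,0,-0.3]
    - [0,0,0,0,0,0,-0.3]
    - [0,0,0,0,0,0,-0.3]
    - [0,0,0,0,0,0,-0.3]

```text
clock: 18.05
position: [528.7, -38.9, 13.8]
orientation: [0.658, 0.753, 0.001, -0.002]
wrist_force: [-3.9, 20.6, 6.2]
gripper_width: 55.3
grip_force: 10.4
```

Request:
apply_moves:
  increments:
    - [-0.004,0,0,0,0,0,-0.3]
    - [0,0,0,0,0,0,-0.3]
    - [0,0,0,0,0,0,-0.3]
    - [0,0,0,0,0,0,-0.3]
    - [0.016,0,0,0,0,0,-0.3]
    - [0.03,0,0,0,0,0,-0.3]
    - [0.1,0,0,0,0,0,-0.3]
    - [0.1,0,0,0,0,0,-0.3]
    - [0.2,0,-0.1,0,0,0,-0.3]
    - [0.2,0,-0.2,0,0,0,-0.3]

```text
clock: 19.3
position: [507.9, 113.0, 83.0]
orientation: [0.659, 0.752, -0.001, -0.0]
wrist_force: [2.2, -0.7, -0.1]
gripper_width: 55.2
grip_force: 0.0
```

```bash
python3 - <<'E'
from h import *
a=capture("top");b=capture("side")
cv2.imwrite("pics/e.png",np.vstack([cv2.resize(a[155:240,350:490],None,fx=4,fy=4,interpolation=cv2.INTER_CUBIC),cv2.resize(b[190:250,330:470],None,fx=4,fy=4,interpolation=cv2.INTER_CUBIC)]))
cv2.imwrite("pics/efull.png",np.hstack([a,b]));
for f,g in(("top",a),("side",b)):
    d=cv2.absdiff(g,cv2.imread(f"pics/{f}0.png")).max(2)
    print(f,[ (k,int((d[sl]>40).sum())) for k,sl in (dict(tape=np.s_[185:230,180:222],jar=np.s_[112:145,294:322],can=np.s_[106:145,372:404]) if f=="top" else dict(tape=np.s_[133:162,230:266],jar=np.s_[138:178,344:368],can=np.s_[178:212,396:428])).items()])
E
```

```text
top [('tape', 1001), ('jar', 0), ('can', 0)]
side [('tape', 0), ('jar', 0), ('can', 10)]
```

View pics/e.png

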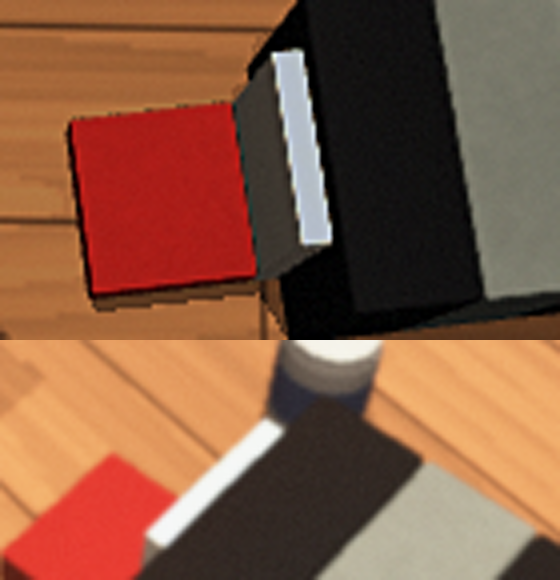

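```bash
python3 - <<'E'
from h import *
a=cv2.imread("pics/efull.png")[:,:640]
# subpixel-ish line fits: per image row, horizontal transitions
def line(x0,x1,y0,y1,ch):
    pts=[]
    for y in range(y0,y1):
        g=ch[y,x0:x1].astype(float);d=np.abs(np.diff(cv2.GaussianBlur(g[None],(3,1),0)[0]))
        k=d.argmax();w=d[max(0,k-2):k+3];pts.append((x0+.5+(w*np.arange(max(0,k-2),max(0,k-2)+len(w))).sum()/w.sum(),y))
    pts=np.array(pts);c=np.polyfit(pts[:,1],pts[:,0],1)
    r=np.abs(np.polyval(c,pts[:,1])-pts[:,0]);m=r<1;c=np.polyfit(pts[m,1],pts[m,0],1);return c,m.sum(),len(m)
gb=a[:,:,0]; red=a[:,:,2]
def ends(name,c,y0,y1,z):
    A,B=[ray("top",(np.polyval(c,y),y),z) for y in(y0,y1)];v=A-B;print(name,np.degrees(np.arctan2(v[1],v[0])).round(2),A.round(1),B.round(1))
c,m,n=line(421,438,171,212,gb);print(m,n);ends("plate back top",c,168,215,150)
c,m,n=line(362,379,190,222,red);print(m,n);ends("foot end",c,186,229,30)
g=a.max(2)
c=None
# grey stripe left edge on row top gives row yaw
c,m,n=line(455,474,158,224,g);print(m,n);ends("grey edge",c,158,228,165)
E
```

```text
35 41
plate back top 7.46 [ 601.  -158.7  150. ] [ 496.  -172.4  150. ]
31 32
foot end 6.96 [584.6 -40.4  30. ] [477.6 -53.4  30. ]
66 66
grey edge 7.65 [ 620.8 -228.3  165. ] [ 467.2 -249.   165. ]
```

Seen from above, the plate is parallel to the row within about 0.5° and centred within about 3 mm. The few mm of apparent gap could be calibration bias, so I repeat the press gently and withdraw softly.

Request:
apply_moves:
  increments:
    - [-0.1,0,0.1,0,0,0,-0.3]
    - [-0.1,0,0.1,0,0,0,-0.3]
    - [-0.1,0,0.1,0,0,0,-0.3]
    - [-0.06,0,0,0,0,0,-0.3]
    - [-0.06,0,0,0,0,0,-0.3]
    - [-0.06,0,0,0,0,0,-0.3]
    - [-0.06,0,0,0,0,0,-0.3]
    - [-0.02,0,0,0,0,0,-0.3]
    - [-0.02,0,0,0,0,0,-0.3]
    - [-0.01,0,0,0,0,0,-0.3]

```text
clock: 20.65
position: [528.3, -34.5, 8.0]
orientation: [0.659, 0.752, -0.0, -0.0]
wrist_force: [0.0, 0.7, 0.5]
gripper_width: 55.3
grip_force: 0.0
```

Request:
apply_moves:
  increments:
    - [-0.004,0,0,0,0,0,-0.3]
    - [-0.004,0,0,0,0,0,-0.3]
    - [-0.004,0,0,0,0,0,-0.3]
    - [-0.004,0,0,0,0,0,-0.3]
    - [-0.004,0,0,0,0,0,-0.3]
    - [-0.004,0,0,0,0,0,-0.3]
    - [-0.004,0,0,0,0,0,-0.3]
    - [0,0,0,0,0,0,-0.3]
    - [0,0,0,0,0,0,-0.3]
    - [0,0,0,0,0,0,-0.3]

```text
clock: 21.9
position: [528.8, -38.8, 8.0]
orientation: [0.658, 0.753, 0.001, -0.001]
wrist_force: [-2.5, 15.7, 4.1]
gripper_width: 55.5
grip_force: 8.3
```

Force builds at the same place (-38.8), so there was no rebound. Now a gentle withdrawal.

Request:
apply_moves:
  increments:
    - [0.004,0,0,0,0,0,-0.3]
    - [0.004,0,0,0,0,0,-0.3]
    - [0.004,0,0,0,0,0,-0.3]
    - [0.004,0,0,0,0,0,-0.3]
    - [0.008,0,0,0,0,0,-0.3]
    - [0.04,0,0,0,0,0,-0.3]
    - [0.1,0,0,0,0,0,-0.3]
    - [0.1,0,0,0,0,0,-0.3]
    - [0.1,0,-0.1,0,0,0,-0.3]
    - [0,0,-0.1,0,0,0,-0.3]

```text
clock: 23.15
position: [516.6, 51.5, 58.5]
orientation: [0.658, 0.753, 0.0, -0.001]
wrist_force: [-0.2, -0.1, 0.6]
gripper_width: 55.8
grip_force: 0.0
```

```bash
python3 - <<'E'
from h import *
a=capture("top");b=capture("side");o=cv2.imread("pics/efull.png")
f=lambda g:np.float32(cv2.cvtColor(g,cv2.COLOR_BGR2GRAY))
print(cv2.phaseCorrelate(f(a[165:235,400:440]),f(o[165:235,400:440])), (cv2.absdiff(a,o[:,:640])[160:235,362:440].max(2)>40).sum())
o0=cv2.imread("pics/side0.png");d=cv2.absdiff(b,o0).max(2);print("tape,jar,can",(d[133:162,230:266]>40).sum(),(d[138:178,344:368]>40).sum(),(d[178:212,396:428]>40).sum(),observe()["position"])
close_job()
E
```

```text
((0.05413947821790899, -0.015840391083351335), 0.9988475655515988) 362
tape,jar,can 0 0 10 [517.86053385  49.82196092  59.93200268]
the job is handed in; nothing more can be done
```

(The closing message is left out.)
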